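# Fill the vibrating polisher and hold its dead-man paddle at half travel

## Robot

A 6-joint arm with a two-finger parallel gripper is mounted at the origin on the work surface. World frame = base frame: x ahead of the robot, y to its left, z up, the work surface at z = 0. Lengths are in mm, angles in rad, forces in N, time in s.
With the tool pointing down it reaches from about 300 to 875 mm from the base axis. Payload 6.4 kg.
Tool frame: the origin (TCP) lies on the mounting face of the last link; the fingertips stand 166 mm ahead of it and the grasp point (between the pads) lies 147 mm ahead of it; z points along the fingers, y is the line along which they close (so a half turn about z gives the same grasp; the last joint's range is limited). The gripper opens to 88 mm and grips with 3 to 60 N. Pads are 18 mm wide; open, the fingers measure 123 mm over their backs; the gripper's body (75 mm by 187 mm) begins 45 mm behind the grasp point.
Start: joints at [-1.33, 0.181, 1.607, -0, 1.354, -0.206], TCP at [248.465, -518.563, 404.714] pointing down, gripper open.
Joint ranges: [-2.99, 2.99], [-0.89, 2.07], [0.3, 2.58], [-1.14, 4.28], [0, 2.63], [-3.12, 3.12]. Speed limits (rad/s): [2.57, 2.57, 3.01, 3.14, 3.14, 3.14].

## Interface

Orientations are given as [roll, pitch, yaw] about the fixed x, y, z axes, in that order (R = Rz(yaw) Ry(pitch) Rx(roll)).
In Python, from bench import robot gives the robot as it stands. The module is installed in compiled form; this text tells all that it offers.
- The arm moves only by the tool arm_command, never from a script. Its argument "plan" is one flat list of numbers, 6 for each row, row after row: the shift along the world's x, y, z normalised to -1 to 1, where 1 is 0.3 m, then the turn, a rotation vector about the world's x, y, z normalised to -1 to 1, where 1 is 60 degrees. A call has exactly 8 rows; each row is the pose to reach, as a shift and turn from the pose commanded when the call began; what a row does not reach only later rows make up. A row lasts 1/12 s, in which the tool goes at most 41.7 mm and 7.16 degrees, less where a joint would pass 70% of its speed; a pose out of reach is approached as far as the arm can. A call with a number of a shift or a turn outside -1 to 1 is refused whole. A call with a gripper value outside its range is refused whole. "jaw" is the closure, from -1 (fully open) to 1 (shut), set as the call begins (left out, the last holds). The fingers move at their own pace and stop on an object; the grip force is fixed at half the most. Time passes only in rows, so rows that repeat a pose let the fingers close, or fill a call up. It gives the time, the measured TCP pose, the force, the opening and the grip force at its end, in the units of the state.
- robot.get_state(): the state, without advancing time (a new reading comes with each control period).
- robot.get_image(name): name is "side" or "top"; returns (picture, depth): 480x640x3 uint8, red, green, blue; 480x640 float32, mm along the optical axis (not along the pixel's ray), 0 where there is no reading.
- robot.camera_info(name): a dict with "camera_matrix" (3x3 intrinsics, pixels), "extrinsics" (4x4, takes a point from world to camera coordinates). Camera axes: x right, y up, looking along -z (the intrinsics and any distortion apply to the point x, -y, -z); pixel columns grow to the right and rows downward; lengths in mm; the calibration is good to about 2 mm. A picture is of the moment at which its call begins. camera_info takes no time and is no camera call.
- robot.close_job(): hands the job in; it is judged then, once.
The state is a dict: "clock": time; "qpos": joint angles; "joint_vel": joint speeds; "tau": joint torques, N m; "tcp_pos": TCP position; "eef_rot": TCP orientation; "force": force on the tool from outside, world axes, zero at the start; "torque": the same for the moment, N m; "width": opening from 0.0 (shut) to 1.0 (fully open); "grip_force": force on a finger pad.
Only numpy, scipy, OpenCV 4.12 (cv2) and the standard library are available. Lean on these libraries where they do the work, as an engineer would, in place of code of your own. Each camera call takes 0.05 s, during which the arm holds its last target. There are 200 camera calls.

## Task

Pour all five steel slugs from the scoop through the funnel into the polisher's jar, and set the empty scoop back down upright on the bench. Then press the pad of the spring paddle down with the fingers to half its travel, pointer between the two pegs and never near the bottom stop, and keep it steady there for two seconds; the program finishes while still holding it. Leave the other things on the bench alone.

Things in the scene. Friction and masses are not known exactly. Their poses are not given: they have to be found in the camera images.
- scoop: open aluminium scoop, wooden handle, 0.2 kg, flat on the bench, holds the slugs. Origin: under its pan, at the underside, z up; pouring lip to its -x, handle to +x. Pan 70 wide (y), x = -63 (lip) to +46 (back wall); sides 34 high, back 50, sheet 3 thick; flat floor, its last 33 ramp up 15 degrees to a lip 12 high. Tip the lip some 50 degrees down to empty it
- scoop_handle (a point): middle of the scoop's straight level handle, at (92, 0, 45) in the scoop's frame; the handle is a bar along the scoop's x, 16 wide (y), 22 high (from 34 to 56 above the bench), from x = 46 to x = 127; nothing beneath it
- scoop_lip (a point): middle of the scoop's pouring lip, at (-63, 0, 12) in the scoop's frame
- polisher: vibrating polisher, fixed to the bench: red base 150 x 150 x 20, an upright glass jar in its middle, a wide aluminium funnel fixed over it; on its +x side a post carrying the funnel, 130 high, and a black motor pod 70 high. Origin: under the centre of its base, on the axis of jar and funnel; z up
- funnel_mouth (a point): centre of the funnel's round mouth, 165 above the bench; the mouth is 130 across (rim 3 thick), narrowing to a neck 40 wide inside at 112 above the bench, which opens at 100 into the jar
- jar_floor (a point): centre of the jar's inner floor, 25 above the bench; the jar is 50 wide inside, its rim 100 above the bench
- pedal: hand pedal (dead-man control), fixed to the bench: steel base 150 x 100 x 8, two grey hinge cheeks 60 high at its +x end, between them a spring paddle with a square black rubber pad at its free end (-x); at the pad's +y side an upright gauge plate, 84 high, 37 from the pad's middle. Origin: under the base, z up; hinge axis along y at (50, 0, 50)
- paddle_pad (a point): middle of the top face of the paddle's pad, moves with the paddle; pad 44 x 44; at rest 68 above the bench and 47 to the -x side of the pedal's origin. Press it straight down
- paddle (a joint): paddle angle, rad: 0 at rest (up), grows as the pad is pressed, 0.35 at the bottom stop. Pad 98 from the hinge: 0.1 rad is 10 mm of pad travel. Half travel: 0.175 (pad 17 lower). The pegs on the gauge plate stand where the pointer reads 0.115 (upper) and 0.235 (lower). Spring: about 6 N at rest, 10 N at half travel, 14 N at the bottom; lifts the paddle when let go
- slug0: rounded steel polishing slug, 14 thick, 18 long, 18 g; origin at its centre, long axis x; starts lying in the scoop
- slug1: rounded steel polishing slug, 14 thick, 18 long, 18 g; origin at its centre, long axis x; starts lying in the scoop
- slug2: rounded steel polishing slug, 14 thick, 18 long, 18 g; origin at its centre, long axis x; starts lying in the scoop
- slug3: rounded steel polishing slug, 14 thick, 18 long, 18 g; origin at its centre, long axis x; starts lying in the scoop
- slug4: rounded steel polishing slug, 14 thick, 18 long, 18 g; origin at its centre, long axis x; starts lying in the scoop
- tape: bystander, loose: cardboard tape roll, 84 across, 22 high, lying flat. Leave alone
- capjar: bystander, loose: closed glass jar with black cap, 64 across, 85 high. Leave alone
- driver: bystander, loose: screwdriver lying on the bench. Leave alone
- spanner: bystander, loose: spanner lying on the bench. Leave alone
- offcut: bystander, loose: plywood offcut 90 x 40 x 18. Leave alone
- mug: bystander, loose: white mug, 80 across, 90 high, handle on its +y side. Leave alone
- stone: bystander, loose: grey sharpening stone 100 x 35 x 25. Leave alone
Not all that is in view belongs to the job. What is shaped like the polisher but green is not meant.

How it is judged (in metres and radians):
On the way, in this order (a step that is already met when the one before it is completed fails the run):
1. all five slugs are in the jar (horizontal distance between each of slug0, slug1, slug2, slug3, slug4 and jar_floor below 0.026 m and height (world z) of each of slug0, slug1, slug2, slug3, slug4 below 0.09 m), for 0.2 s.
2. the scoop stands upright on the bench, let go (height (world z) of scoop below 0.006 m and angle between scoop's own z axis and vertical below 0.1 rad and contact force between scoop and the fingers below 0.1 N), for 0.2 s.
3. the fingers hold the paddle at half travel, between the pegs, for nearly two seconds (value of joint paddle between 0.115 and 0.235 rad and contact force between the fingers and pedal above 4 N and contact force between scoop and pedal below 0.1 N), for 1.8 s.
At the end, for the whole second after the job is handed in: All five slugs in the jar (within 26 mm of its axis, below 90 mm); scoop upright on the bench (within 6 mm, 0.1 rad), not touched by the fingers nor touching the pedal; the fingers still hold the paddle between 0.115 and 0.235 rad with over 4 N (all of step 1 and all of step 2 and all of step 3); the arm keeps its last pose, push and grip.
It fails at once if the paddle is pressed nearly to its bottom stop (beyond 0.31 rad) (value of joint paddle above 0.31 rad).
It fails at once if a bystander is shifted by more than 40 mm (distance of any of tape, capjar, driver, spanner, offcut, mug, stone from where it was at the start of the episode above 0.04 m).
It also fails if it takes over 72 s, if anything falls off the work surface, if the arm or the gripper's body presses on something with over 40 N, if the wrist force passes 120 N, or if a joint passes its speed limit or range.

## Working session

There is one attempt and no reset: what is moved stays moved. The work goes in short steps, Python scripts to look and compute and a tool call to move; the robot and the scene stay as the last step left them, time stands still between calls to the robot, and variables do not carry over. Pictures are saved under pics/ and viewed, at most 10 in all, crops included, and the job is handed in when it is done.

Besides the shell and the picture viewer there is one more tool, called after "Emit:" as name(argument=value, ...) on one line, values as JSON. arm_command: Moves the arm, as the interface text tells. Scaled input: -1 to 1 covers 0.3 m each way for a shift and 60 degrees each way for a turn. Its arguments: {"type":"object","properties":{"plan":{"type":"array"},"jaw":{"type":"number"}},"required":["plan"]}

```bash
mkdir -p pics
cat > h.py <<'E'
import numpy as np, cv2
from bench import robot
def look(n,f):
    im,d=robot.get_image(n); cv2.imwrite(f'pics/{f}.png',im[:,:,::-1]); np.save(f'pics/{f}.npy',d); return im,d
def w(n,f,u,v,d=None):
    c=robot.camera_info(n);K=np.array(c['camera_matrix']);E=np.array(c['extrinsics'])
    D=np.load(f'pics/{f}.npy')
    z=D[v,u] if d is None else d
    p=np.linalg.inv(K)@[u,v,1]*z; p=np.array([p[0],-p[1],-p[2],1]); return (np.linalg.inv(E)@p)[:3]
E
python3 - <<'E'
from h import *
for n in('top','side'):
    look(n,n+'0'); c=robot.camera_info(n); print({k:np.round(v,2).tolist() if not isinstance(v,str) else v for k,v in c.items()})
print(robot.get_state())
E
```

```text
{'camera_matrix': [[501.05, 0.0, 330.04], [0.0, 501.05, 242.74], [0.0, 0.0, 1.0]], 'extrinsics': [[-0.0, -1.0, -0.0, 18.8], [1.0, -0.01, 0.07, -527.29], [-0.07, -0.0, 1.0, -1484.39], [0.0, 0.0, 0.0, 1.0]]}
{'camera_matrix': [[511.83, 0.0, 325.64], [0.0, 511.83, 233.42], [0.0, 0.0, 1.0]], 'extrinsics': [[-0.96, -0.29, -0.02, 500.58], [0.2, -0.68, 0.7, -193.54], [-0.22, 0.67, 0.71, -1341.36], [0.0, 0.0, 0.0, 1.0]]}
{'clock': 0.1, 'qpos': array([-1.33030411e+00,  1.81465011e-01,  1.60782562e+00,  1.35851949e-05,
        1.35383676e+00, -2.06336537e-01]), 'joint_vel': array([-0.00235686, -0.00201188, -0.00261133, -0.00040573,  0.00112424,
       -0.00134022]), 'tau': array([ 8.78938918e-04, -4.34819663e+01, -3.42695189e+01,  7.03843706e-02,
        3.40380915e-02, -3.62966080e-05]), 'tcp_pos': array([ 248.41066751, -518.34464086,  403.94084519]), 'eef_rot': array([-3.14009318e+00, -3.27412378e-04,  4.46825571e-01]), 'force': array([0.24977162, 0.6771031 , 0.65121172]), 'torque': array([ 0.03088997, -0.02697129, -0.01480114]), 'grip_force': 0.0, 'width': 1.0027671183120486}
```

View pics/top0.png

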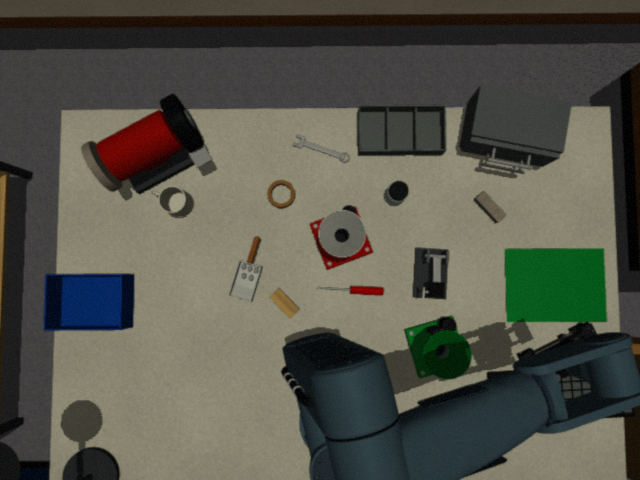

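View pics/side0.png

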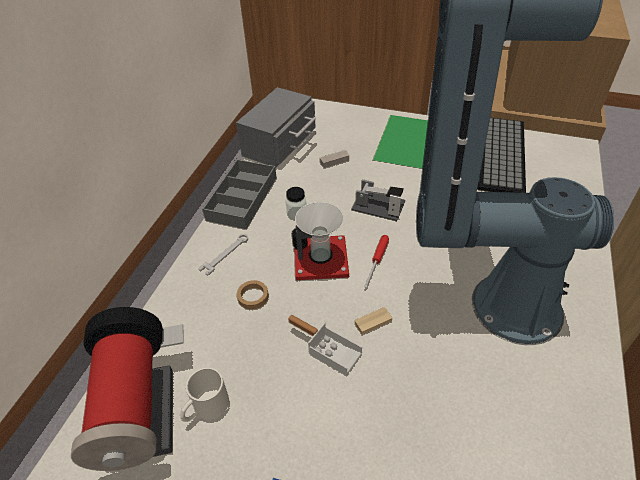

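The top view shows the scoop at about (247,275) with its handle end at (256,238), the red polisher's funnel at (342,233) and the pedal at (431,273). Next I'll enlarge these.

Run:
```python
from h import *
im=cv2.imread('pics/top0.png')
a=cv2.resize(im[200:310,220:380],None,fx=5,fy=5,interpolation=cv2.INTER_CUBIC)
cv2.imwrite('pics/c1.png',a)
b=cv2.resize(im[235:310,400:465],None,fx=6,fy=6,interpolation=cv2.INTER_CUBIC)
s=cv2.imread('pics/side0.png'); s=cv2.resize(s[165:240,340:420],None,fx=6,fy=6,interpolation=cv2.INTER_CUBIC)[:450,:400]
cv2.imwrite('pics/c2.png',np.hstack([b,s]))
```

```text
(no output)
```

View pics/c1.png

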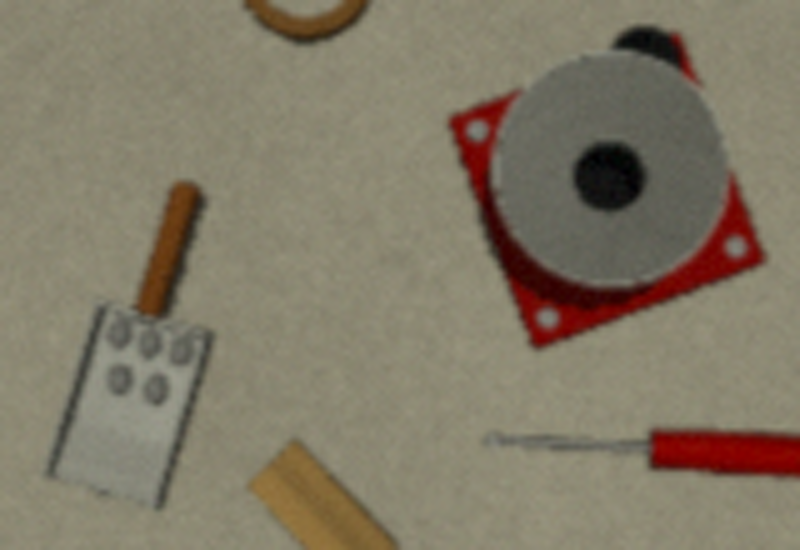

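View pics/c2.png

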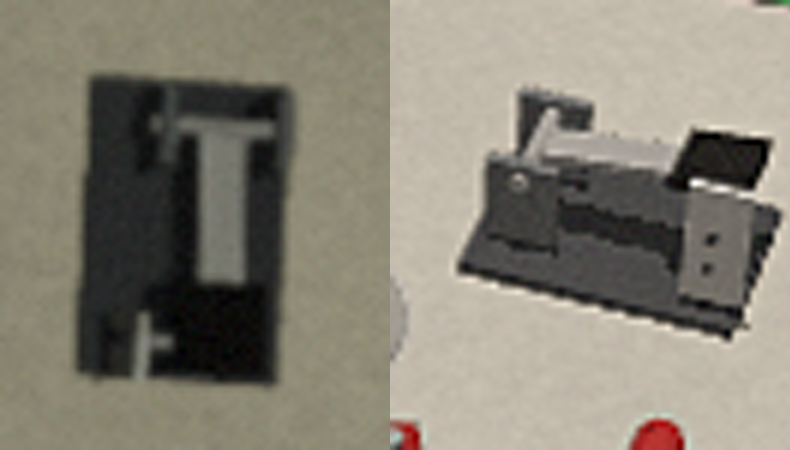

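The scoop's handle runs from (250,262) to (257,238), with the lip corners at about (229.6,295) and (251.6,301.6). The funnel rim is centred at about (342.2,234) with the neck at (341.6,235.4). The pad is centred at about (436.8,290.3), with the gauge plate to its left (+y).

```bash
cat >> h.py <<'E'
def wz(n,u,v,z):
    c=robot.camera_info(n);K=np.array(c['camera_matrix']);E=np.array(c['extrinsics']);I=np.linalg.inv(E)
    p=np.linalg.inv(K)@[u,v,1]; r=I[:3,:3]@[p[0],-p[1],-p[2]]; o=I[:3,3]; return o+r*(z-o[2])/r[2]
E
python3 - <<'E'
from h import *
np.set_printoptions(suppress=True,precision=1)
P=lambda s,u,v,z,n='top':print(s,wz(n,u,v,z), w(n,n+'0',int(round(u)),int(round(v))))
P('handle end',257,237,56);P('handle mid',253.5,250,56);P('handle root',250,262,56)
P('lipL',229.8,295,12);P('lipR',251.6,301.4,12);P('backL',239.8,261,45);P('backR',262.4,266,45)
P('rim L',318.6,234.5,165);P('rim R',365.4,234,165);P('rimT',342,210,165);P('rimB',342,257.6,165);P('neck',341.6,235.4,112)
for u,v in((315.5,226),(367,249),(329.4,263.5)):P('hole',u,v,20)
P('pad',436.8,290.3,68);P('lever top',437,256,58)
for u,v in((415,247.5),(413,297),(445.5,298.5),(448,249.5)):P('base',u,v,8)
for s,u,v in(('tape',281,194),('offcut',284,303),('driver tip',318,289),('driver end',383,291),('stone',489,207),('mug',174,202),('cap',398,191)):P(s,u,v,20)
D=np.load('pics/top0.npy')
# handle points from depth
pts=np.array([w('top','top0',u,v) for u in range(244,262) for v in range(232,266)])
h=pts[(pts[:,2]>51)&(pts[:,2]<60)];print(len(h),h.mean(0),h.min(0),h.max(0))
pts=np.array([w('top','top0',u,v) for u in range(422,450) for v in range(276,302)])
h=pts[(pts[:,2]>61)&(pts[:,2]<74)];print(len(h),h.mean(0),h.min(0),h.max(0))
pts=np.array([w('top','top0',u,v) for u in range(312,372) for v in range(204,264)])
h=pts[(pts[:,2]>155)&(pts[:,2]<175)];print(len(h),(h.max(0)+h.min(0))/2,h.min(0),h.max(0))
E
```

```text
handle end [542.7 229.7  56. ] [542.9 230.   54.1]
handle mid [504.7 239.8  56. ] [504.7 238.4  55.4]
handle root [469.7 249.8  56. ] [469.7 249.8  55.7]
lipL [372.6 316.9  12. ] [372.3 317.9   3.8]
lipR [353.3 251.5  12. ] [354.2 251.3   5.5]
backL [473.1 281.6  45. ] [473.5 283.4  31.9]
backR [458.1 215.1  45. ] [458.6 219.5  21.4]
rim L [539.8  46.5 165. ] [540.8  45.3 169. ]
rim R [540.5 -80.2 165. ] [541.1 -79.6 157.8]
rimT [606.3 -17.3 165. ] [606.8 -17.4 160.7]
rimB [476.9 -16.5 165. ] [481.1 -19.2  27.2]
neck [541.4 -16.8 112. ] [549.9 -19.7  25. ]
hole [577.9  59.5  20. ] [577.   57.8  28. ]
hole [507.9 -94.3  20. ] [507.8 -94.2  22.5]
hole [465.1  18.4  20. ] [463.5  19.5  23.2]
pad [ 385.2 -290.6   68. ] [ 386.  -291.1   68.3]
lever top [ 484.3 -295.2   58. ] [ 484.5 -295.9   54.7]
base [ 512.4 -239.9    8. ] [ 511.1 -240.6    3.8]
base [ 363.9 -231.5    8. ] [ 363.6 -232.6    1. ]
base [ 359.  -328.6    8. ] [ 360.3 -331.1    3.9]
base [ 505.8 -339.2    8. ] [ 501.8 -328.2   55.4]
tape [675.4 163.3  20. ] [678.5 165.2   1.5]
offcut [348.5 153.8  20. ] [348.4 154.   18.6]
driver tip [389.4  52.7  20. ] [389.   53.1   3.8]
driver end [ 382.6 -140.7   20. ] [ 382.5 -140.9   17.9]
stone [ 632.5 -462.2   20. ] [ 631.6 -460.3   26.2]
mug [652.8 486.1  20. ] [655.5 491.6   2.6]
cap [ 682.6 -189.5   20. ] [ 671.7 -181.1   82.8]
128 [505.5 240.2  55.5] [461.  223.3  51.3] [546.  259.2  59.8]
274 [ 391.9 -287.7   67.5] [ 365.7 -312.8   61.4] [ 426.3 -246.9   73.7]Traceback (most recent call last):
  File "<stdin>", line 17, in <module>
  File "h.py", line 6, in w
    c=robot.camera_info(n);K=np.array(c['camera_matrix']);E=np.array(c['extrinsics'])
ValueError: time passes only in moves, steps and waits
```

Emit:
arm_command(plan=[0.3,1,0,0,0,-0.35,0.3,1,0,0,0,-0.35,0.3,1,0,0,0,-0.35,0.3,1,0,0,0,-0.35,0.3,1,0,0,0,-0.35,0.3,1,0,0,0,-0.35,0.3,1,0,0,0,-0.35,0.3,1,0,0,0,-0.35], jaw=-1)

```text
clock: 0.77
tcp_pos: [338.6, -214.9, 404.2]
eef_rot: [-3.14, -0.0, 0.082]
force: [0.4, 0.3, 0.6]
width: 0.998
grip_force: 0.0
```

Emit:
arm_command(plan=[0.3,1,0,0,0,-0.35,0.3,1,0,0,0,-0.35,0.3,1,0,0,0,-0.35,0.3,1,0,0,0,-0.35,0.3,1,0,0,0,-0.35,0.3,1,0,0,0,-0.35,0.3,1,0,0,0,-0.35,0.3,1,0,0,0,-0.35])

```text
clock: 1.43
tcp_pos: [427.5, 80.9, 404.7]
eef_rot: [3.142, -0.0, -0.286]
force: [1.0, -0.1, -0.3]
width: 1.0
grip_force: 0.0
```

Emit:
arm_command(plan=[0.2,0.547,-0.4,0,0,0,0.2,0.547,-0.4,0,0,0,0.2,0.547,-0.4,0,0,0,0.2,0.547,-0.4,0,0,0,0.2,0.547,-0.4,0,0,0,0.2,0.547,-0.4,0,0,0,0.2,0.547,-0.4,0,0,0,0.2,0.547,-0.4,0,0,0])

```text
clock: 2.1
tcp_pos: [487.4, 242.7, 284.5]
eef_rot: [3.141, 0.001, -0.285]
force: [0.2, -1.2, -0.1]
width: 1.0
grip_force: 0.0
```

Emit:
arm_command(plan=[0,0,-0.1,0,0,0,0,0,-0.2,0,0,0,0,0,-0.309,0,0,0,0,0,-0.309,0,0,0,0,0,-0.309,0,0,0,0,0,-0.309,0,0,0,0,0,-0.309,0,0,0,0,0,-0.309,0,0,0])

```text
clock: 2.77
tcp_pos: [488.9, 242.8, 194.7]
eef_rot: [-3.139, -0.004, -0.286]
force: [0.0, 0.7, 0.3]
width: 0.999
grip_force: 0.0
```

Run:
```python
from h import *
s,_=look('side','side1'); print(robot.get_state()['tcp_pos'])
s=cv2.imread('pics/side1.png'); cv2.imwrite('pics/c3.png',cv2.resize(s[220:400,240:440],None,fx=3,fy=3))
```

```text
[488.61884787 242.90190237 194.26430326]
```

View pics/c3.png

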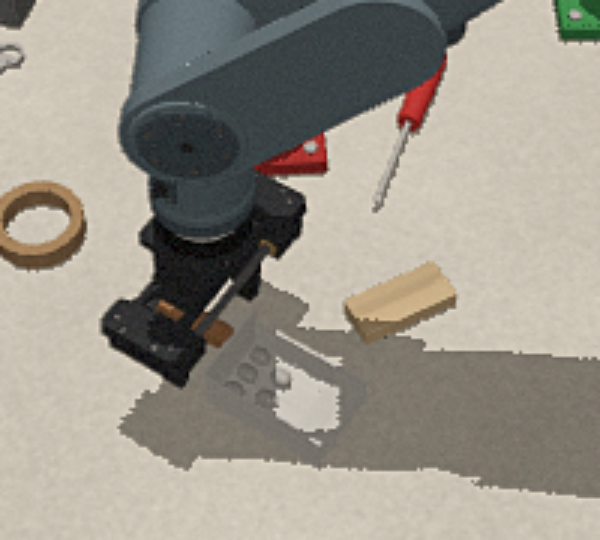

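The picture shows the open fingers straddling the handle (crop 160–230, 300–340), with the slugs still in the pan. I'll close the fingers.

Emit:
arm_command(plan=[0,0,0,0,0,0,0,0,0,0,0,0,0,0,0,0,0,0,0,0,0,0,0,0,0,0,0,0,0,0,0,0,0,0,0,0,0,0,0,0,0,0,0,0,0,0,0,0], jaw=1)

```text
clock: 3.48
tcp_pos: [487.6, 242.8, 191.9]
eef_rot: [3.142, 0.0, -0.286]
force: [-0.6, 0.7, 0.1]
width: 0.419
grip_force: 0.0
```

Emit:
arm_command(plan=[0,0,0,0,0,0,0,0,0,0,0,0,0,0,0,0,0,0,0,0,0,0,0,0,0,0,0,0,0,0,0,0,0,0,0,0,0,0,0,0,0,0,0,0,0,0,0,0])

```text
clock: 4.15
tcp_pos: [487.6, 242.8, 192.0]
eef_rot: [3.142, 0.0, -0.286]
force: [0.3, 0.5, -0.4]
width: 0.178
grip_force: 29.5
```

Emit:
arm_command(plan=[0,0,0.01,0,0,0,0,0,0.03,0,0,0,0,0,0.06,0,0,0,0,0,0.1,0,0,0,0,0,0.15,0,0,0,0,0,0.18,0,0,0,0,0,0.2,0,0,0,0,0,0.2,0,0,0])

```text
clock: 4.82
tcp_pos: [488.3, 243.0, 254.1]
eef_rot: [-3.14, -0.003, -0.286]
force: [0.8, 0.9, -2.4]
width: 0.175
grip_force: 29.9
```

Run:
```python
from h import *
s,_=look('side','side2'); print(robot.get_state()['tcp_pos'])
s=cv2.imread('pics/side2.png'); cv2.imwrite('pics/c4.png',cv2.resize(s[200:380,240:440],None,fx=3,fy=3))
```

```text
[487.93991132 242.87892134 253.0405877 ]
```

View pics/c4.png

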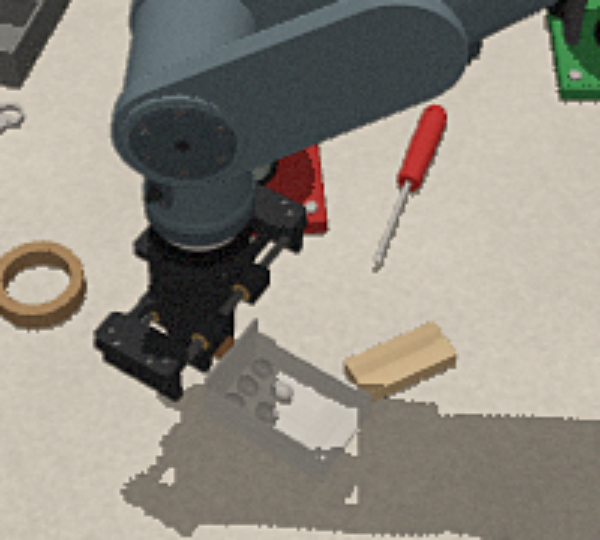

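Handle held firmly and the pan hangs level with all five slugs (crop 230–300, 365–415). I'll carry it up and across.

Emit:
arm_command(plan=[0,0,0.04,0,0,0.03,0,0,0.1,0,0,0.06,0,0,0.18,0,0,0.1,0,0,0.26,0,0,0.15,0,0,0.34,0,0,0.2,0,0,0.41,0,0,0.24,0,0,0.46,0,0,0.265,0,0,0.49,0,0,0.273])

```text
clock: 5.53
tcp_pos: [487.8, 242.8, 400.4]
eef_rot: [-3.141, -0.002, 0.001]
force: [0.0, 0.1, -3.1]
width: 0.175
grip_force: 30.0
```

Emit:
arm_command(plan=[0.014,-0.017,0,0,0,0,0.041,-0.052,0,0,0,0,0.082,-0.104,0,0,0,0,0.13,-0.165,0,0,0,0,0.18,-0.23,0,0,0,0,0.23,-0.295,0,0,0,0,0.285,-0.364,0,0,0,0,0.34,-0.433,0,0,0,0])

```text
clock: 6.2
tcp_pos: [590.3, 110.7, 396.5]
eef_rot: [3.141, 0.003, -0.002]
force: [0.1, -0.4, -2.3]
width: 0.177
grip_force: 30.0
```

Emit:
arm_command(plan=[0.054,-0.069,0,0,0,0,0.109,-0.139,0,0,0,0,0.16,-0.203,0,0,0,0,0.21,-0.268,0,0,0,0,0.258,-0.33,0,0,0,0,0.3,-0.38,0,0,0,0,0.326,-0.416,0,0,0,0,0.34,-0.433,0,0,0,0])

```text
clock: 6.87
tcp_pos: [692.2, -19.8, 396.5]
eef_rot: [-3.141, 0.003, -0.003]
force: [0.8, 0.3, -3.9]
width: 0.178
grip_force: 30.0
```

Run:
```python
from h import *
t,_=look('top','top1'); look('side','side3');s=robot.get_state();print(s['tcp_pos'],s['eef_rot'],s['qpos'])
a=cv2.imread('pics/top1.png')[180:290,270:410];b=cv2.imread('pics/side3.png')[150:260,250:390]
cv2.imwrite('pics/c5.png',np.hstack([cv2.resize(i,(400,314),interpolation=cv2.INTER_CUBIC) for i in(a,b)]))
```

```text
[691.80968969 -18.36747702 397.30677221] [-3.14118129e+00  2.29058944e-03 -2.18094666e-03] [-1.97585826e-01  4.43434825e-01  1.28748534e+00 -4.17328441e-05
  1.41299935e+00  1.37539852e+00]
```

View pics/c5.png

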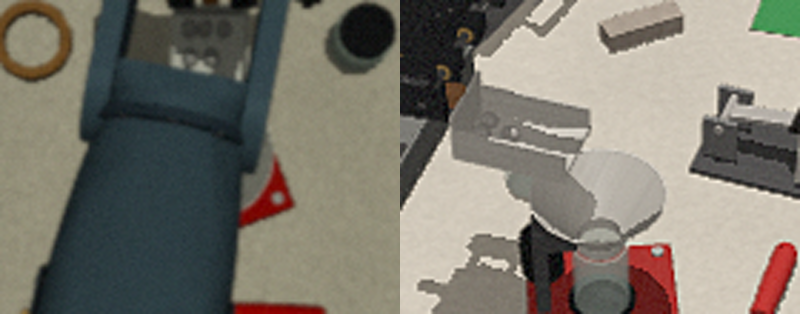

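The slugs are in the pan, the lip points at the funnel (crop ≈580,130–175) and it's aligned. I'll check the scoop's pose from the depth image.

Run:
```python
from h import *
np.set_printoptions(suppress=True,precision=1)
c=robot.camera_info('side');K=np.array(c['camera_matrix']);I=np.linalg.inv(np.array(c['extrinsics']));D=np.load('pics/side3.npy')
v,u=np.mgrid[160:230,262:330];d=D[v,u]
p=np.stack([(u-K[0,2])/K[0,0]*d,-(v-K[1,2])/K[1,1]*d,-d],-1).reshape(-1,3)@I[:3,:3].T+I[:3,3]
p=p[(p[:,2]>185)&(p[:,2]<300)&(p[:,1]>-80)&(p[:,1]<40)]
print(len(p))
for x in range(540,700,10):
    q=p[(abs(p[:,0]-x)<5)]
    m=q[(q[:,1]>-40)&(q[:,1]<5)]
    if len(q):print(x,len(q),'y',np.percentile(q[:,1],[3,97]),'z',np.percentile(q[:,2],[3,97]),'mid z',np.percentile(m[:,2],[10,50]) if len(m) else '')
```

```text
1374
560 49 y [-54.9  16.7] z [203.6 235. ] mid z [212.2 213.8]
570 104 y [-54.7  18.9] z [206.2 236.6] mid z [210.9 213.1]
580 106 y [-54.7  17.3] z [206.1 236.3] mid z [208.3 210. ]
590 99 y [-54.   17.2] z [205.3 236.4] mid z [206.3 208.4]
600 98 y [-54.5  18.5] z [203.1 238.5] mid z [203.3 205.1]
610 107 y [-54.6  17. ] z [203.4 238.1] mid z [204.4 206.5]
620 115 y [-54.9  17.2] z [204.4 238.5] mid z [204.8 207.6]
630 99 y [-53.5  17.2] z [205.7 238.1] mid z [210.1 217.6]
640 90 y [-55.   17.4] z [204.9 240.3] mid z [206.7 207.6]
650 118 y [-54.8  17.7] z [204.5 237.6] mid z [206.4 215.3]
660 100 y [-54.9  17.4] z [208.2 240.2] mid z [215.2 220.1]
670 203 y [-53.4  17.2] z [208.4 259. ] mid z [214.8 239.8]
680 76 y [-34.7   3.6] z [238.1 279.6] mid z [241.8 258.5]
690 10 y [-33.2   3.1] z [235.4 286.1] mid z [240.3 249.3]
```

Run:
```python
import numpy as np
def f(t,z):
    t=np.radians(t);return np.array([561+131*np.cos(t)-180*np.sin(t),z+131*np.sin(t)+180*np.cos(t)])
def call(ts,zs,t0,z0):
    for t,z in zip(ts,zs): print(np.round((f(t,z)-f(t0,z0))/300,3),round(-(t-t0)/60,3))
    print()
call(np.arange(1,9)*3.75,[212,205,198,192,187,183,179,176],0,217)
call(30+np.arange(1,9)*1.25,[176]*8,30,176)
call(40+np.arange(1,9)*1.25,[176]*8,40,176)
call(50+np.arange(1,9)*1.25,[176]*8,50,176)
```

```text
[-0.04   0.011] -0.062
[-0.082  0.012] -0.125
[-0.125  0.01 ] -0.188
[-0.17   0.009] -0.25
[-0.216  0.009] -0.312
[-0.263  0.008] -0.375
[-0.31   0.005] -0.438
[-0.359  0.001] -0.5

[-0.016  0.002] -0.021
[-0.032  0.003] -0.042
[-0.048  0.004] -0.062
[-0.065  0.004] -0.083
[-0.081  0.004] -0.104
[-0.097  0.004] -0.125
[-0.113  0.003] -0.146
[-0.129  0.002] -0.167

[-0.016 -0.001] -0.021
[-0.032 -0.003] -0.042
[-0.048 -0.005] -0.062
[-0.064 -0.007] -0.083
[-0.08 -0.01] -0.104
[-0.096 -0.013] -0.125
[-0.112 -0.016] -0.146
[-0.128 -0.02 ] -0.167

[-0.016 -0.004] -0.021
[-0.031 -0.008] -0.042
[-0.047 -0.013] -0.062
[-0.062 -0.018] -0.083
[-0.077 -0.024] -0.104
[-0.092 -0.03 ] -0.125
[-0.107 -0.036] -0.146
[-0.122 -0.042] -0.167
```

Emit:
arm_command(plan=[-0.04,0.004,0.011,0,-0.062,0,-0.082,0.004,0.012,0,-0.125,0,-0.125,0.004,0.01,0,-0.188,0,-0.17,0.004,0.009,0,-0.25,0,-0.216,0.004,0.009,0,-0.312,0,-0.263,0.004,0.008,0,-0.375,0,-0.31,0.004,0.005,0,-0.438,0,-0.359,0.004,0.001,0,-0.5,0])

```text
clock: 7.63
tcp_pos: [582.4, -14.5, 399.1]
eef_rot: [-3.141, -0.526, 0.001]
force: [0.6, 0.0, -3.2]
width: 0.179
grip_force: 30.0
```

Emit:
arm_command(plan=[-0.016,0,0.002,0,-0.021,0,-0.032,0,0.003,0,-0.042,0,-0.048,0,0.004,0,-0.062,0,-0.065,0,0.004,0,-0.083,0,-0.081,0,0.004,0,-0.104,0,-0.097,0,0.004,0,-0.125,0,-0.113,0,0.003,0,-0.146,0,-0.129,0,0.002,0,-0.167,0])

```text
clock: 8.3
tcp_pos: [544.9, -15.9, 399.8]
eef_rot: [-3.141, -0.7, -0.001]
force: [1.1, -0.3, -1.9]
width: 0.184
grip_force: 30.0
```

Emit:
arm_command(plan=[-0.016,0,-0.001,0,-0.021,0,-0.032,0,-0.003,0,-0.042,0,-0.048,0,-0.005,0,-0.062,0,-0.064,0,-0.007,0,-0.083,0,-0.08,0,-0.01,0,-0.104,0,-0.096,0,-0.013,0,-0.125,0,-0.112,0,-0.016,0,-0.146,0,-0.128,0,-0.02,0,-0.167,0])

```text
clock: 8.97
tcp_pos: [506.4, -15.9, 393.8]
eef_rot: [3.141, -0.875, -0.001]
force: [0.6, 0.0, -1.5]
width: 0.174
grip_force: 30.0
```

Run:
```python
from h import *
look('side','side4');s=robot.get_state();print(s['tcp_pos'],s['eef_rot'],s['qpos'],s['force'])
b=cv2.imread('pics/side4.png')[140:290,240:400]
cv2.imwrite('pics/c6.png',cv2.resize(b,(640,600),interpolation=cv2.INTER_CUBIC))
```

```text
[505.68173376 -15.70744085 393.14277232] [-3.14129570e+00 -8.75221953e-01 -6.35014441e-04] [-0.34315299 -0.17593514  2.10055064  0.6345793   0.45046855  0.76087195] [ 0.46453231  0.19442439 -2.61403932]
```

View pics/c6.png

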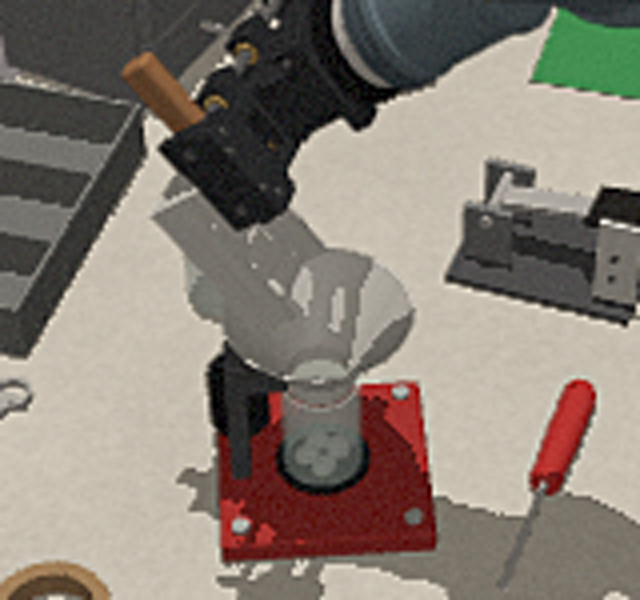

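Slugs lie at the jar's bottom (crop 295–350, 430–480), but I can't count them for certain. I'll tilt further to make sure the scoop is empty, then untilt.

Emit:
arm_command(plan=[-0.016,0,-0.004,0,-0.021,0,-0.031,0,-0.008,0,-0.042,0,-0.047,0,-0.013,0,-0.062,0,-0.062,0,-0.018,0,-0.083,0,-0.077,0,-0.024,0,-0.104,0,-0.092,0,-0.03,0,-0.125,0,-0.107,0,-0.036,0,-0.146,0,-0.122,0,-0.042,0,-0.167,0])

```text
clock: 9.68
tcp_pos: [469.9, -16.0, 381.3]
eef_rot: [3.141, -1.05, -0.001]
force: [-0.8, -0.4, -1.5]
width: 0.175
grip_force: 30.0
```

Emit:
arm_command(plan=[0,0,0,0,0,0,0,0,0,0,0,0,0,0,0,0,0,0,0,0,0,0,0,0,0,0,0,0,0,0,0,0,0,0,0,0,0,0,0,0,0,0,0,0,0,0,0,0])

```text
clock: 10.35
tcp_pos: [470.3, -15.8, 381.3]
eef_rot: [-3.141, -1.048, -0.001]
force: [0.0, -0.9, -2.9]
width: 0.181
grip_force: 30.0
```

Run:
```python
from h import *
look('side','side5');s=robot.get_state();print(s['tcp_pos'],s['eef_rot'],s['force'])
S=cv2.imread('pics/side5.png')
a=cv2.resize(S[160:240,270:350],(400,400),interpolation=cv2.INTER_CUBIC);b=cv2.resize(S[225:270,300:345],(400,400),interpolation=cv2.INTER_CUBIC)
b=cv2.convertScaleAbs(b,alpha=1.6,beta=-60)
cv2.imwrite('pics/c7.png',np.hstack([a,b]))
```

```text
[470.30208625 -15.80198945 381.30922767] [-3.14098020e+00 -1.04815854e+00 -6.58950935e-04] [ 0.30662553 -0.10541285 -2.2245229 ]
```

View pics/c7.png

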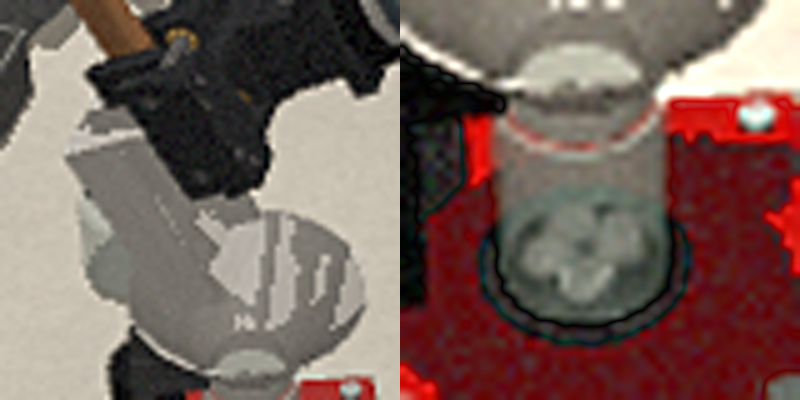

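All visible slugs are clustered at the jar's bottom (right crop 520–645, 205–300), and none show in the pan or funnel. I'll level the scoop and check it.

Emit:
arm_command(plan=[0.045,0,0.03,0,0.062,0,0.092,0,0.05,0,0.125,0,0.138,0,0.07,0,0.188,0,0.186,0,0.09,0,0.25,0,0.234,0,0.11,0,0.312,0,0.282,0,0.13,0,0.375,0,0.33,0,0.145,0,0.438,0,0.379,0,0.16,0,0.5,0])

```text
clock: 11.07
tcp_pos: [584.7, -15.8, 429.6]
eef_rot: [3.141, -0.521, -0.001]
force: [-1.0, 0.0, -0.8]
width: 0.175
grip_force: 30.0
```

Emit:
arm_command(plan=[0.049,0,0.004,0,0.062,0,0.096,0,0.007,0,0.125,0,0.143,0,0.008,0,0.188,0,0.189,0,0.008,0,0.25,0,0.234,0,0.008,0,0.312,0,0.277,0,0.005,0,0.375,0,0.319,0,0.002,0,0.438,0,0.359,0,0,0,0.5,0])

```text
clock: 11.73
tcp_pos: [692.5, -15.8, 429.0]
eef_rot: [-3.141, 0.002, -0.001]
force: [0.2, 0.3, -1.4]
width: 0.173
grip_force: 30.0
```

Run:
```python
from h import *
np.set_printoptions(suppress=True,precision=2)
look('side','side6');F=[]
for i in range(12): robot.get_image('side');F.append(robot.get_state()['force'])
s=robot.get_state();print(np.mean(F,0),s['tcp_pos'],s['eef_rot'],s['qpos'])
c=robot.camera_info('side');K=np.array(c['camera_matrix']);I=np.linalg.inv(np.array(c['extrinsics']));D=np.load('pics/side6.npy')
v,u=np.mgrid[130:230,262:330];d=D[v,u]
p=np.stack([(u-K[0,2])/K[0,0]*d,-(v-K[1,2])/K[1,1]*d,-d],-1).reshape(-1,3)@I[:3,:3].T+I[:3,3]
z0=s['tcp_pos'][2]-192
p=p[(p[:,2]>z0-20)&(p[:,2]<z0+100)&(p[:,1]>-80)&(p[:,1]<40)];p[:,2]-=z0
for x in range(540,700,10):
    q=p[(abs(p[:,0]-x)<5)]; m=q[(q[:,1]>-40)&(q[:,1]<5)]
    if len(m):print(x,'z',np.percentile(m[:,2],[10,50,90]))
```

```text
[-0.09 -0.13 -1.75] [691.4  -15.81 429.72] [ 3.14 -0.   -0.  ] [-0.19  0.42  1.26  0.    1.47  1.38]
560 z [ 8.21  9.27 11.36]
570 z [4.71 7.58 9.54]
580 z [2.55 4.88 7.42]
590 z [1.08 3.02 4.36]
600 z [-0.96  0.74  2.95]
610 z [-0.41  0.7   2.6 ]
620 z [-0.16  1.2   2.59]
630 z [-1.77  0.87  2.8 ]
640 z [-0.12  0.73  3.64]
650 z [0.09 1.19 2.86]
660 z [ 1.03  3.14 98.61]
670 z [ 8.65 32.28 51.24]
680 z [38.33 52.16 68.18]
690 z [49.47 57.36 93.6 ]
```

The scoop is empty and level. I'll return it to its spot.

Emit:
arm_command(plan=[-0.04,0.05,0,0,0,0,-0.08,0.1,0,0,0,0,-0.12,0.15,0,0,0,0,-0.16,0.2,0,0,0,0,-0.2,0.26,0,0,0,0,-0.25,0.32,0,0,0,0,-0.3,0.38,0,0,0,0,-0.34,0.433,0,0,0,0])

```text
clock: 13.05
tcp_pos: [588.5, 115.1, 429.5]
eef_rot: [-3.141, -0.001, -0.0]
force: [0.5, 0.7, -3.0]
width: 0.179
grip_force: 30.0
```

Emit:
arm_command(plan=[-0.04,0.05,-0.02,0,0,-0.04,-0.08,0.1,-0.04,0,0,-0.08,-0.12,0.16,-0.06,0,0,-0.12,-0.17,0.22,-0.09,0,0,-0.16,-0.22,0.28,-0.13,0,0,-0.2,-0.27,0.34,-0.17,0,0,-0.24,-0.31,0.4,-0.2,0,0,-0.273,-0.34,0.433,-0.24,0,0,-0.273])

```text
clock: 13.72
tcp_pos: [486.5, 245.5, 357.6]
eef_rot: [-3.14, -0.002, -0.287]
force: [0.3, 0.3, -1.4]
width: 0.176
grip_force: 30.0
```

Emit:
arm_command(plan=[0,0,-0.07,0,0,0,0,0,-0.15,0,0,0,0,0,-0.23,0,0,0,0,0,-0.31,0,0,0,0,0,-0.38,0,0,0,0,0,-0.43,0,0,0,0,0,-0.45,0,0,0,0,0,-0.46,0,0,0])

```text
clock: 14.38
tcp_pos: [487.3, 243.9, 218.5]
eef_rot: [3.141, 0.0, -0.286]
force: [0.6, 0.0, -1.5]
width: 0.177
grip_force: 30.0
```

Emit:
arm_command(plan=[0,0,-0.02,0,0,0,0,0,-0.04,0,0,0,0,0,-0.055,0,0,0,0,0,-0.067,0,0,0,0,0,-0.077,0,0,0,0,0,-0.083,0,0,0,0,0,-0.087,0,0,0,0,0,-0.087,0,0,0])

```text
clock: 15.05
tcp_pos: [487.9, 244.0, 193.4]
eef_rot: [-3.141, -0.001, -0.286]
force: [0.1, -0.9, -0.6]
width: 0.174
grip_force: 30.0
```

Barely touching. I'll lower it 1 mm more and release.

Emit:
arm_command(plan=[0,0,-0.004,0,0,0,0,0,-0.004,0,0,0,0,0,-0.004,0,0,0,0,0,-0.004,0,0,0,0,0,-0.004,0,0,0,0,0,-0.004,0,0,0,0,0,-0.004,0,0,0,0,0,-0.004,0,0,0])

```text
clock: 15.72
tcp_pos: [487.7, 244.0, 192.1]
eef_rot: [-3.141, -0.001, -0.286]
force: [1.3, 0.2, 1.4]
width: 0.18
grip_force: 30.0
```

Emit:
arm_command(plan=[0,0,0,0,0,0,0,0,0,0,0,0,0,0,0,0,0,0,0,0,0,0,0,0,0,0,0,0,0,0,0,0,0,0,0,0,0,0,0,0,0,0,0,0,0,0,0,0], jaw=-1)

```text
clock: 16.38
tcp_pos: [487.6, 244.0, 192.0]
eef_rot: [3.142, -0.001, -0.286]
force: [0.4, 0.8, -0.2]
width: 0.756
grip_force: 0.0
```

Emit:
arm_command(plan=[0,0,0,0,0,0,0,0,0,0,0,0,0,0,0,0,0,0,0,0,0,0,0,0,0,0,0,0,0,0,0,0,0,0,0,0,0,0,0,0,0,0,0,0,0,0,0,0])

```text
clock: 17.05
tcp_pos: [487.6, 244.0, 192.0]
eef_rot: [-3.142, -0.001, -0.286]
force: [-0.2, 0.5, 0.1]
width: 0.997
grip_force: 0.0
```

Emit:
arm_command(plan=[0,0,0.1,0,0,0,0,0,0.2,0,0,0,0,0,0.3,0,0,0,0,0,0.4,0,0,0,0,0,0.5,0,0,0,0,0,0.6,0,0,0,0,0,0.7,0,0,0,0,0,0.7,0,0,0])

```text
clock: 17.72
tcp_pos: [489.1, 244.5, 409.1]
eef_rot: [-3.136, -0.011, -0.286]
force: [0.7, -0.1, 0.5]
width: 1.0
grip_force: 0.0
```

Emit:
arm_command(plan=[-0.02,-0.1,0,0,0,0.03,-0.04,-0.22,0,0,0,0.06,-0.06,-0.34,0,0,0,0.09,-0.09,-0.46,0,0,0,0.12,-0.11,-0.57,0,0,0,0.15,-0.13,-0.68,0,0,0,0.18,-0.15,-0.79,0,0,0,0.2,-0.17,-0.89,0,0,0,0.225], jaw=1)

```text
clock: 18.38
tcp_pos: [435.9, -24.6, 401.8]
eef_rot: [3.141, -0.001, -0.05]
force: [0.9, 0.3, -0.4]
width: 0.422
grip_force: 0.0
```

Emit:
arm_command(plan=[-0.02,-0.1,0,0,0,0,-0.04,-0.22,0,0,0,0,-0.06,-0.34,0,0,0,0,-0.09,-0.46,0,0,0,0,-0.11,-0.57,0,0,0,0,-0.13,-0.68,0,0,0,0,-0.15,-0.79,0,0,0,0,-0.17,-0.89,0,0,0,0])

```text
clock: 19.05
tcp_pos: [384.8, -291.9, 401.7]
eef_rot: [3.141, -0.001, -0.051]
force: [0.9, -0.6, -0.6]
width: 0.011
grip_force: 0.0
```

Run:
```python
from h import *
np.set_printoptions(suppress=True,precision=1)
look('side','side7');look('top','top7')
s=robot.get_state();print(s['tcp_pos'],s['eef_rot'],s['qpos'],s['width'],s['force'])
# scoop upright? from top depth
c=robot.camera_info('top');K=np.array(c['camera_matrix']);I=np.linalg.inv(np.array(c['extrinsics']));
def pts(f,u0,u1,v0,v1):
    v,u=np.mgrid[v0:v1,u0:u1];d=np.load(f'pics/{f}.npy')[v,u]
    return np.stack([(u-K[0,2])/K[0,0]*d,-(v-K[1,2])/K[1,1]*d,-d],-1).reshape(-1,3)@I[:3,:3].T+I[:3,3]
for f in('top0','top7'):
    p=pts(f,240,265,232,268);h=p[(p[:,2]>49)&(p[:,2]<62)];print(f,len(h),h.mean(0),h.min(0),h.max(0), np.polyfit(h[:,0],h[:,2],1))
p=pts('top0',420,452,240,302);h=p[(p[:,2]>64)&(p[:,2]<72)&(p[:,0]<420)&(p[:,1]<-262)];print(len(h),h.mean(0),np.percentile(h,[3,97],axis=0))
c=robot.camera_info('side');K=np.array(c['camera_matrix']);I=np.linalg.inv(np.array(c['extrinsics']))
p=pts('side0',350,420,170,225);h=p[(p[:,2]>63)&(p[:,2]<73)&(p[:,0]<420)&(p[:,1]<-262)];print(len(h),h.mean(0),np.percentile(h,[3,97],axis=0))
```

```text
[ 384.6 -293.5  401.7] [ 3.1 -0.  -0.1] [-0.9 -0.   1.8 -0.   1.3  0.7] 0.00347771615065667 [0.1 0.7 0.2]
top0 160 [505.4 240.5  55.2] [458.  221.2  49.2] [546.1 280.2  61.7] [ 0.  44.1]
top7 158 [500.7 237.8  55.5] [457.9 220.4  49.4] [543.2 279.7  61.5] [ 0.  36.9]
193 [ 389.7 -289.9   68. ] [[ 368.8 -311.4   64.7]
 [ 409.  -268.3   71.7]]
130 [ 392.  -289.3   68.2] [[ 369.6 -310.    63.7]
 [ 413.5 -269.1   72.6]]
```

Emit:
arm_command(plan=[0.013,0.01,-0.08,0,0,0,0.013,0.01,-0.17,0,0,0,0.013,0.01,-0.26,0,0,0,0.013,0.01,-0.35,0,0,0,0.013,0.01,-0.43,0,0,0,0.013,0.01,-0.49,0,0,0,0.013,0.01,-0.525,0,0,0,0.013,0.01,-0.535,0,0,0])

```text
clock: 19.82
tcp_pos: [389.1, -285.8, 239.6]
eef_rot: [-3.139, 0.001, -0.05]
force: [-0.1, 0.1, 0.0]
width: 0.004
grip_force: 0.0
```

Emit:
arm_command(plan=[0,0,-0.003,0,0,0,0,0,-0.007,0,0,0,0,0,-0.01,0,0,0,0,0,-0.015,0,0,0,0,0,-0.02,0,0,0,0,0,-0.025,0,0,0,0,0,-0.03,0,0,0,0,0,-0.03,0,0,0])

```text
clock: 20.48
tcp_pos: [389.6, -287.3, 232.9]
eef_rot: [3.141, -0.001, -0.051]
force: [-1.5, 1.8, 5.8]
width: 0.007
grip_force: 2.9
```

Emit:
arm_command(plan=[0,0,-0.006,0,0,0,0,0,-0.013,0,0,0,0,0,-0.02,0,0,0,0,0,-0.027,0,0,0,0,0,-0.034,0,0,0,0,0,-0.041,0,0,0,0,0,-0.047,0,0,0,0,0,-0.05,0,0,0])

```text
clock: 21.15
tcp_pos: [389.0, -287.3, 218.0]
eef_rot: [3.141, 0.001, -0.05]
force: [-7.8, 1.4, 10.8]
width: 0.003
grip_force: 5.3
```

Run:
```python
from h import *
look('side','side8');F=[]
for i in range(5): robot.get_image('side');F.append(robot.get_state()['force'])
s=robot.get_state();print(np.mean(F,0),s['tcp_pos'],s['clock'])
S=cv2.imread('pics/side8.png')
cv2.imwrite('pics/c8.png',cv2.resize(S[165:235,340:425],None,fx=8,fy=8,interpolation=cv2.INTER_CUBIC))
```

```text
[-7.04095776  0.78911693 10.29783236] [ 389.03050879 -287.33659091  218.18762332] 21.45
```

View pics/c8.png

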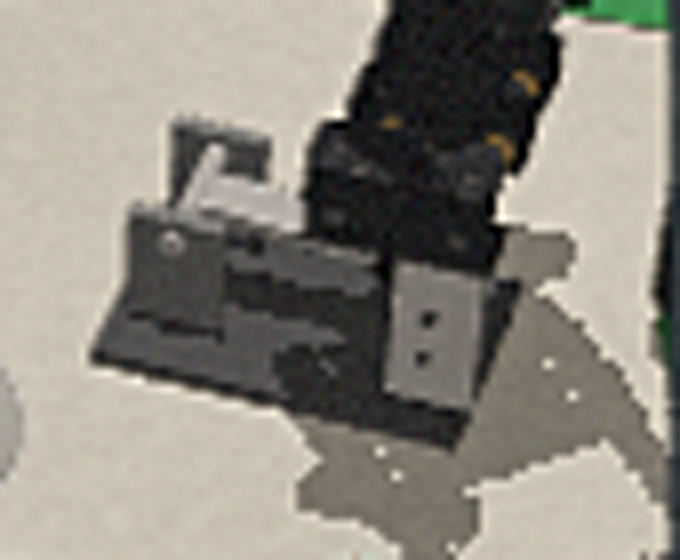

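The fingers press the pad beside the gauge plate. Both peg dots show at crop (430,320) and (422,358), and the force is about 10 N, as expected at half travel. I'll hold here.

Emit:
arm_command(plan=[0,0,0,0,0,0,0,0,0,0,0,0,0,0,0,0,0,0,0,0,0,0,0,0,0,0,0,0,0,0,0,0,0,0,0,0,0,0,0,0,0,0,0,0,0,0,0,0])

```text
clock: 22.12
tcp_pos: [389.0, -287.3, 218.2]
eef_rot: [3.141, 0.001, -0.05]
force: [-6.4, 0.5, 10.4]
width: 0.005
grip_force: 5.3
```

Emit:
arm_command(plan=[0,0,0,0,0,0,0,0,0,0,0,0,0,0,0,0,0,0,0,0,0,0,0,0,0,0,0,0,0,0,0,0,0,0,0,0,0,0,0,0,0,0,0,0,0,0,0,0])

```text
clock: 22.78
tcp_pos: [389.0, -287.3, 218.2]
eef_rot: [3.141, 0.001, -0.05]
force: [-7.8, -0.3, 10.6]
width: 0.009
grip_force: 5.3
```

Emit:
arm_command(plan=[0,0,0,0,0,0,0,0,0,0,0,0,0,0,0,0,0,0,0,0,0,0,0,0,0,0,0,0,0,0,0,0,0,0,0,0,0,0,0,0,0,0,0,0,0,0,0,0])

```text
clock: 23.45
tcp_pos: [389.0, -287.3, 218.2]
eef_rot: [3.141, 0.001, -0.05]
force: [-6.7, 0.4, 11.0]
width: 0.001
grip_force: 5.3
```

Emit:
arm_command(plan=[0,0,0,0,0,0,0,0,0,0,0,0,0,0,0,0,0,0,0,0,0,0,0,0,0,0,0,0,0,0,0,0,0,0,0,0,0,0,0,0,0,0,0,0,0,0,0,0])

```text
clock: 24.12
tcp_pos: [389.0, -287.3, 218.2]
eef_rot: [3.141, 0.001, -0.05]
force: [-7.9, 0.7, 10.7]
width: 0.009
grip_force: 5.3
```

```bash
python3 -c "
from bench import robot
s=robot.get_state();print(s['tcp_pos'],s['force'],s['clock']);print(robot.close_job())"
```

```text
[ 389.01194798 -287.31046207  218.17785887] [-7.94616064  0.7082172  10.74799306] 24.1167
the job is handed in; nothing more can be done
None
```

I handed the job in at 24.1 s, with no verdict returned: the scoop was poured out (depth check showed it empty; slugs seen in the jar but not counted one by one) and set back upright, and the fingers are still holding the paddle at about half travel (about 10.5 N, 16 mm down) after about 3 s.

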